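# Put the peeler away in the worktop drawer unit

### The arm

A 6-joint arm with a two-finger parallel gripper is mounted at the origin on a cart in front of the work surface, level with it; the furniture and walls round the work are solid. World frame = base frame: x ahead of the robot, y to its left, z up, the work surface at z = 0. Lengths are in mm, angles in rad, forces in N, time in s.
With the tool pointing down it reaches from about 350 to 875 mm from the base axis. Payload 4.2 kg.
Tool frame: the origin (TCP) lies midway between the tips of the shut fingers; the grasp point (between the pads) lies 19 mm behind it; z points along the fingers, y is the line along which they close (so a half turn about z gives the same grasp; the last joint's range is limited). The gripper opens to 85 mm and grips with 20 to 120 N. Pads are 22 mm wide; open, the fingers measure 114 mm over their backs; the gripper's body (76 mm by 85 mm) begins 54 mm behind the grasp point. The pads swing forward as they close: fully open they stand 13 mm farther back than shut.
Start: joints at [-0.894, 0.385, 0.008, 0, -1.194, -0.259], TCP at [253.607, -571.212, 231.312] pointing down, gripper open.
Joint ranges: [-3.14, 3.14], [-1.21, 2.06], [-1.07, 1.41], [-3.16, 2.05], [-2.99, -0.16], [-3.1, 3.1]. Speed limits (rad/s): [2.79, 2.79, 3.14, 3.14, 3.14, 3.14].

### API

Orientations are given as a rotation vector (axis times angle).
In Python, from rig import manip, viewer gives the robot as it stands.
- The arm moves only by the shell command python3 -m handwheel 'ROWS'. ROWS is text: rows parted by semicolons, each of 7 numbers parted by spaces: the turn, a rotation vector about the tool's x, y, z in degrees, then the shift along the tool's x, y, z in m, then the closure, from 0 (fully open) to 1 (shut). A call has 1 to 8 rows; each row is the pose to reach, as a shift and turn from the pose commanded when the call began, along the tool's axes at that moment; what a row does not reach only later rows make up. A row lasts 1/12 s, in which the tool goes at most 41.7 mm and 7.16 degrees, less where a joint would pass 70% of its speed; a pose out of reach is approached as far as the arm can. A call with a gripper value outside its range is refused whole. The fingers move at their own pace and stop on an object; the grip force is fixed at half the most. Time passes only in rows, so rows that repeat a pose let the fingers close. It gives the time, the measured TCP pose, the force, the opening and the grip force at its end, in the units of the state.
- manip.read_state(): the state, without advancing time (a new reading comes with each control period).
- viewer.snapshot(name): name is "side" or "top"; returns a dict with "img" (384x512x3 uint8, red, green, blue), "fx", "fy", "cx", "cy" (pixels), "k1" (the pictures are not rectified: a ray, as slopes to the right and down, at radius r is drawn at 1 + k1 r^2 times it, then the intrinsics apply), "R" (3x3) and "t" (3): a world point X has camera coordinates R X + t. Camera axes: x right, y down, z forward; pixel columns grow to the right and rows downward; lengths in mm; the calibration is good to about 2 mm. A picture is of the moment at which its call begins. There is no depth.
- manip.hand_in(): hands the job in; it is judged then, once.
The state is a dict: "clock": time; "qpos": joint angles; "dq": joint speeds; "tau": joint torques, N m; "tool_pos": TCP position; "orientation": TCP orientation; "force": force on the tool from outside, world axes, zero at the start; "torque": the same for the moment, N m; "width": opening from 0.0 (shut) to 1.0 (fully open); "gripper_force": force on a finger pad.
Only numpy, scipy, OpenCV 4.12 (cv2) and the standard library are available. Lean on these libraries where they do the work, as an engineer would, in place of code of your own. Each camera call takes 0.05 s, during which the arm holds its last target. There are 200 camera calls.

### The job

Put the peeler that lies in front of the sink away in the wide drawer of the little wooden drawer unit: lift whatever stands in that drawer's way aside first and stand it upright elsewhere on the worktop, pull the drawer right open by its handle, lay the peeler lengthwise in the empty front compartment, and push the drawer fully home. Leave the narrow drawer shut, do not let the drawer unit or its drawers bump into the things standing in front of it, and leave the oil bottle, the candle and the garlic where they are.

Things in the scene. Friction and masses are not known exactly. Their poses are not given: they have to be found in the camera images.
- drawer_unit: Low pale wooden drawer unit, fixed, 240 deep (x) x 366 wide (y) x 92 high; its front looks to its -x. Wide drawer on its right (-y), narrow one on its left. Origin: centre of the underside, on the worktop. Drawer fronts when shut: outer face at x -120, z 11 to 79; wide front y -180 to 57, narrow y 62 to 179. A mug and jars are fixed on the rear half of its top, up to 190 above the worktop.
- wide_drawer (a joint): Travel of the wide drawer in m along the unit's -x: 0 shut, 0.14 open against its stop. Starts up to 0.008 ajar. Friction about 2 N; stays where it is left. Open, the front comes 140 forward and its handle bar 188 ahead of the shut face, over the drawer's whole width: whatever stands there is in its way.
- narrow_drawer (a joint): Travel of the narrow drawer in m, 0 shut to 0.14 open; to be left alone. Starts up to 0.008 ajar.
- wide_drawer_handle (a point): Middle of the wide drawer's steel bar handle; moves with the drawer, axes as the unit's. Round bar 11 thick, 120 long, level along y; its axis is 64 above the worktop, 28 below the unit's top and 42 in front of the drawer front, with a free gap of 36 behind the bar. Two posts hold it 48 either side of the middle, so 85 between them is free.
- front_compartment (a point): Middle of the floor of the wide drawer's empty front compartment; moves with the drawer, axes as the unit's; 104 behind (+x of) the handle bar. Inside 96 (x) x 210 (y); floor 24 above the worktop; side walls and divider reach 36 above the floor, the drawer front 55. Scissors lie in the compartment behind. Right open, this point is 92 in front of the unit's body, open to above.
- peeler: Vegetable peeler with a fat black handle, lying flat on the worktop in front of the sink's right half, 170 long; about 0.09 kg. Origin: middle of its length, on the underside; x runs along it from the handle's end (-84) to the tip (84). Take it by the handle: x -84 to 5, 23 wide, 17 high; it balances 22 from the origin towards the handle. The blade half is flat and only 2 thick for the fingers.
- pepper_mill: Turned wooden pepper mill, upright, 170 high; body at most 58 across up to 122 high, head 48 across from 123 to 159; 0.13 to 0.25 kg. Origin: centre of its foot. Mill, honey jar and salt shaker swap places: two stand 110 apart in front of the wide drawer, 100 to 125 ahead of its face, in its way; the third stands before the narrow drawer, clear of it.
- honey_jar: Round honey jar with a pale screw lid, upright, 63 across, 82 high, 0.17 to 0.35 kg. Origin: centre of its foot; z up. Stands in one of the three places told under pepper_mill.
- salt_shaker: Glass salt shaker with a grey domed top, upright, 44 across, 90 high (the top 16 only 34 across), 0.1 kg. Origin: centre of its foot; z up. Stands in one of the three places told under pepper_mill.
- oil_bottle: Tall dark green oil bottle, loose, 61 across, 267 high, standing in front of the sink between the peeler and the drawer unit: go round it. Origin: centre of its foot. The strip of worktop between the bottle and the open drawer, x 0.39 to 0.48 m, y 0.05 m down to 40 mm short of the bottle's centre, is always free; so is the air over the sink up to x 0.65 m (the tap hangs beyond).
- garlic: Garlic bulb lying loose on the worktop to the right of the sink, 50 across and 51 high. Origin: centre of its underside.
- candle: Candle in a glass, 76 across and 90 high, standing loose at the left front. Origin: centre of its foot.
Mind the look-alikes: they are no part of the job. What is shaped like the salt_shaker but turquoise is not meant.

How it is judged:
By the outcome, as a careful person would: the job done as asked, in the order asked, and still so for the second after the job is handed in, with the robot touching nothing.
It also fails if it takes over 72 s, if anything falls off the work surface, if the arm or the gripper's body presses on something with over 40 N, if the wrist force passes 120 N, or if a joint passes its speed limit or range.

## Working session

There is one attempt and no reset: what is moved stays moved. The work goes in short steps, Python scripts to look and compute and a shell command to move; the robot and the scene stay as the last step left them, time stands still between calls to the robot, and variables do not carry over. Pictures are saved under pics/ and viewed, at most 13 in all, crops included, and the job is handed in when it is done.

```bash
ls; mkdir -p pics
cat > h.py <<'E'
import numpy as np, cv2
from scipy.spatial.transform import Rotation as Ro
from rig import manip, viewer
def snap(n,f):
    s=viewer.snapshot(n); cv2.imwrite(f'pics/{f}.png',cv2.cvtColor(s['img'],cv2.COLOR_RGB2BGR))
    np.savez(f'pics/{f}.npz',**s); return s
def ray(s,u,v):
    d=np.array([(u-s['cx'])/s['fx'],(v-s['cy'])/s['fy']]); p=d.copy()
    for _ in range(30): p=d/(1+s['k1']*(p@p))
    R=s['R']; return -R.T@s['t'], R.T@np.array([p[0],p[1],1])
def at(s,u,v,z):
    c,d=ray(s,u,v); return c+d*(z-c[2])/d[2]
def proj(s,X):
    c=s['R']@np.array(X,float)+s['t']; p=c[:2]/c[2]; p=p*(1+s['k1']*(p@p))
    return p*[s['fx'],s['fy']]+[s['cx'],s['cy']]
def go(X,rv=None):
    "shift in tool axes (m) from measured pose to X(mm)"
    st=manip.read_state(); R=Ro.from_rotvec(st['orientation'])
    return np.round(R.inv().apply(np.array(X)-st['tool_pos'])/1000,4)
E
python3 - <<'E'
from h import *
a=snap('top','t0');b=snap('side','s0')
for n in 'ts':
    im=cv2.imread(f'pics/{n}0.png'); cv2.imwrite(f'pics/{n}0b.png',cv2.resize(im,(800,600),interpolation=3))
for s in(a,b): print(s['fx'],s['cx'],s['cy'],s['k1'],-s['R'].T@s['t'],s['R'].round(2).tolist())
st=manip.read_state();print(st); print(Ro.from_rotvec(st['orientation']).as_matrix().round(3))
E
```

```text
pics
475.15031943204315 260.2672551699547 189.33063690089205 0.05835160356623485 [-627.13337065  142.92800829 1511.74420382] [[-0.06, -1.0, -0.02], [-0.77, 0.06, -0.63], [0.63, -0.02, -0.77]]
349.0783502126469 254.8380823936342 192.3684448660935 -0.10256527076880517 [ -51.85064401 -915.87940337  686.35667703] [[0.86, -0.51, 0.0], [-0.23, -0.39, -0.89], [0.46, 0.77, -0.45]]
{'clock': 0.1, 'qpos': array([-8.94402576e-01,  3.85488074e-01,  6.78000557e-03, -4.13114780e-04,
       -1.19400590e+00, -2.58603993e-01]), 'dq': array([-0.00029315, -0.00056118,  0.00272005,  0.00115499,  0.00181554,
       -0.00148969]), 'tau': array([ 5.44161612e-04, -3.93320525e+01,  1.88929385e+01,  4.19784039e+00,
       -2.55464409e-03,  5.67555730e-06]), 'tool_pos': array([ 253.39490901, -570.76768982,  230.33599706]), 'orientation': array([ 6.51157604e-01, -3.07283478e+00, -2.96033410e-03]), 'force': array([-0.67891698, -0.81137109, -0.10844568]), 'torque': array([-0.01829486, -0.01248415,  0.00262901]), 'gripper_force': 0.0, 'width': 1.0013955260761067}
[[-0.914 -0.406 -0.001]
 [-0.406  0.914  0.002]
 [ 0.     0.002 -1.   ]]
```

View pics/t0b.png

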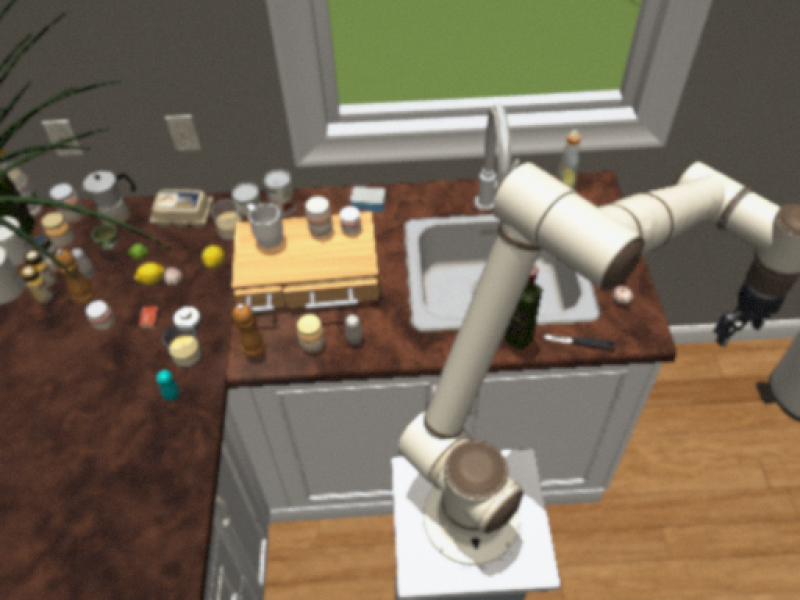

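View pics/s0b.png

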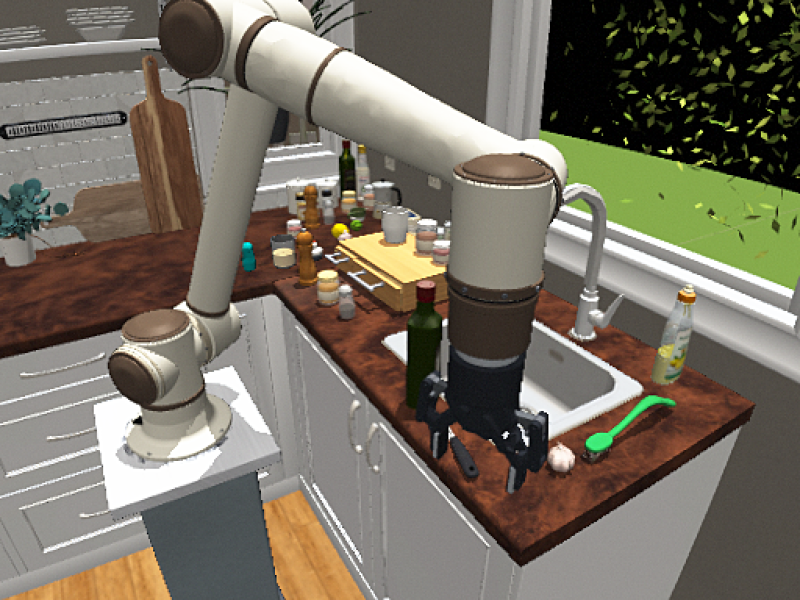

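The top view (800-px scale) shows the pepper mill at (250,333), the honey jar at (310,333), the salt shaker at (353,330), the bottle at (523,320), the peeler at (580,342), the garlic at (622,295) and the candle at about (184,348). Possible confusions:
- **Salt shaker:** grey (353,330), or turquoise (167,385).
- **Honey jar:** (310,333), or jars at (55,230) and (98,313).
- **Pepper mill:** (250,333), or (70,275).
- **Peeler:** black (580,342), or the green brush in the side view (630,430).

The jar and shaker in front of the wide drawer are the ones to move. I'll check this in a close crop.

Run:
```python
import cv2,numpy as np
im=cv2.imread('pics/t0.png')
a=cv2.resize(im[130:245,90:250],(800,575),interpolation=cv2.INTER_CUBIC)
cv2.imwrite('pics/c1.png',a)
s=cv2.imread('pics/s0.png')
b=cv2.resize(im[185:235,310:420],None,fx=5,fy=5,interpolation=cv2.INTER_CUBIC)
c=cv2.resize(s[150:210,190:300],None,fx=5,fy=5,interpolation=cv2.INTER_CUBIC)
cv2.imwrite('pics/c2.png',np.vstack([b,c]))
```

```text
(no output)
```

View pics/c1.png

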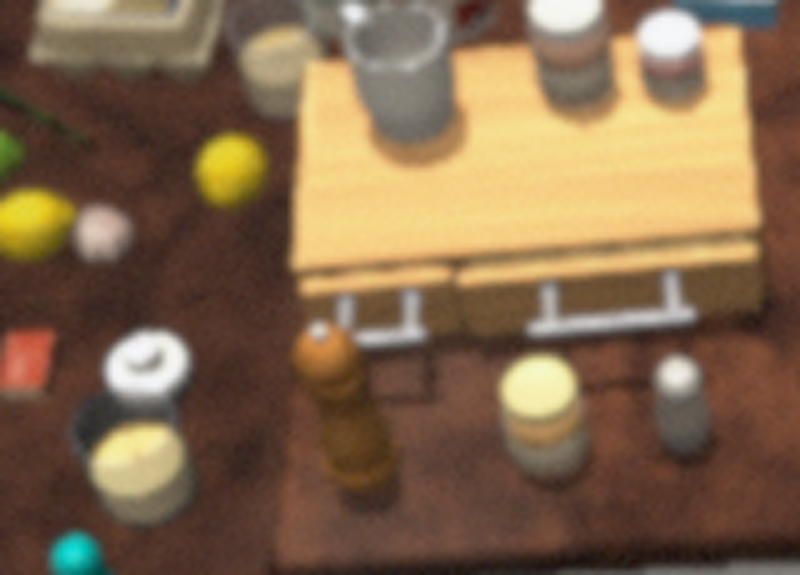

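View pics/c2.png

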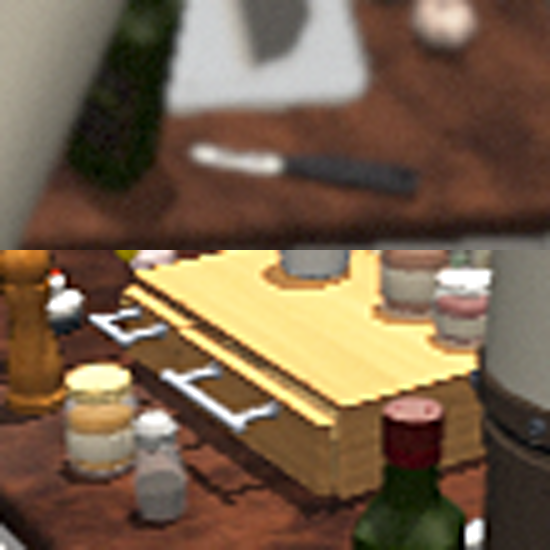

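Crop 1 confirms the grey shaker at (682,410) and the yellow-lidded jar at (540,420) before the wide handle (530–693, ~324). The mill at (345,420) is in front of the narrow drawer. Crop 2 shows the peeler with its black handle end at (415,180), blade tip at (192,155), and the bottle on its left.

Run:
```python
from h import *
t=dict(np.load('pics/t0.npz'));s=dict(np.load('pics/s0.npz'))
T1=lambda x,y:((x+.5)/5-.5+90,(y+.5)/5-.5+130)
T2=lambda x,y:((x+.5)/5-.5+310,(y+.5)/5-.5+185)
S2=lambda x,y:((x+.5)/5-.5+190,(y-250+.5)/5-.5+150)
def p(n,f,x,y,z,c=t): print(n,at(c,*f(x,y),z).round(0)[:2])
p('FL',T1,292,270,92);p('FR',T1,760,234,92);p('RL',T1,302,62,92);p('RR',T1,741,30,92)
p('barL',T1,530,330,64);p('barR',T1,693,318,64)
p('FRside',S2,333,408,92,s);p('FLside',S2,130,290,92,s)
p('barLs',S2,167,378,64,s);p('barRs',S2,243,424,64,s)
p('honeylid',T1,540,385,82);p('honeylid s',S2,99,378,82,s)
p('salttop',T1,678,368,87);p('salttop s',S2,157,422,87,s)
p('saltfoot near',T1,687,458,0);p('honeyfoot near',T1,548,482,0);p('saltfoot s',S2,162,520,0,s)
p('milltop',T1,320,330,170);p('millfoot near',T1,362,492,0)
p('peel end',T2,415,180,9);p('peel tip',T2,192,155,2);p('peel mid(handle start)',T2,285,165,9)
p('bottle near',T2,115,190,0);p('garlic',T2,443,22,25)
p('candle top',T1,138,452,90);p('bottletop s',lambda x,y:(x*.64,y*.64),426,286,267,s)
p('peel end side',lambda x,y:(x*.64,y*.64),473,470,9,s)
p('bottlebase s',lambda x,y:(x*.64,y*.64),420,408,0,s)
p('sinkFL',T2,165,105,0); p('edge',T1,600,560,0)
```

```text
FL [594. 534.]
FR [604. 168.]
RL [824. 546.]
RR [834. 176.]
barL [542. 351.]
barR [545. 224.]
FRside [604. 173.]
FLside [574. 494.]
barLs [542. 351.]
barRs [555. 235.]
honeylid [474. 340.]
honeylid s [475. 344.]
salttop [479. 235.]
salttop s [475. 231.]
saltfoot near [457. 235.]
honeyfoot near [442. 343.]
saltfoot s [474. 227.]
milltop [468. 488.]
millfoot near [443. 486.]
peel end [ 408. -401.]
peel tip [ 448. -238.]
peel mid(handle start) [ 429. -305.]
bottle near [ 421. -173.]
garlic [ 548. -453.]
candle top [428. 632.]
bottletop s [ 444. -182.]
peel end side [ 414. -387.]
bottlebase s [ 435. -186.]
sinkFL [ 500. -226.]
edge [367. 302.]
```

```bash
python3 -m handwheel '0 0 6 -.037 .007 -.0025 0; 0 0 12 -.074 .014 -.005 0; 0 0 18 -.111 .021 -.0075 0; 0 0 23.9 -.148 .028 -.01 0; 0 0 23.9 -.185 .035 -.0125 0; 0 0 23.9 -.222 .042 -.015 0; 0 0 23.9 -.259 .049 -.0175 0; 0 0 23.9 -.295 .056 -.02 0'
python3 - <<'E'
from h import *
st=manip.read_state();print(st['tool_pos'],st['clock'],st['qpos']);print(Ro.from_rotvec(st['orientation']).as_matrix().round(3))
E
```

```text
clock: 0.77
tool_pos: [501.7, -398.8, 250.9]
orientation: [0.001, -3.141, -0.001]
force: [0.5, -0.5, 0.1]
width: 1.0
gripper_force: 0.0
[ 501.71969139 -398.76082706  250.94751009] 0.7667 [-4.19681132e-01  4.00743309e-01  8.23175189e-02 -2.80822650e-04
 -1.25333876e+00 -1.15014696e+00]
[[-1.    -0.001 -0.001]
 [-0.001  1.     0.001]
 [ 0.001  0.001 -1.   ]]
```

```bash
python3 -m handwheel '0 0 0 -.011 .035 0 0; 0 0 0 -.022 .070 0 0; 0 0 0 -.033 .105 0 0; 0 0 0 -.044 .140 0 0; 0 0 0 -.055 .175 0 0; 0 0 0 -.066 .210 0 0; 0 0 0 -.077 .245 0 0; 0 0 0 -.088 .279 0 0'
python3 - <<'E'
from h import *
snap('top','t1');snap('side','s1')
a=cv2.imread('pics/t1.png');b=cv2.imread('pics/s1.png')
z=lambda i:cv2.resize(i,None,fx=4,fy=4,interpolation=cv2.INTER_CUBIC)
cv2.imwrite('pics/c3.png',np.hstack([z(b[140:290,190:290]),z(a[150:300,260:360])]))
E
```

```text
clock: 1.43
tool_pos: [588.3, -119.3, 250.9]
orientation: [0.001, -3.141, -0.0]
force: [0.3, -0.1, -0.2]
width: 0.998
gripper_force: 0.0
```

View pics/c3.png

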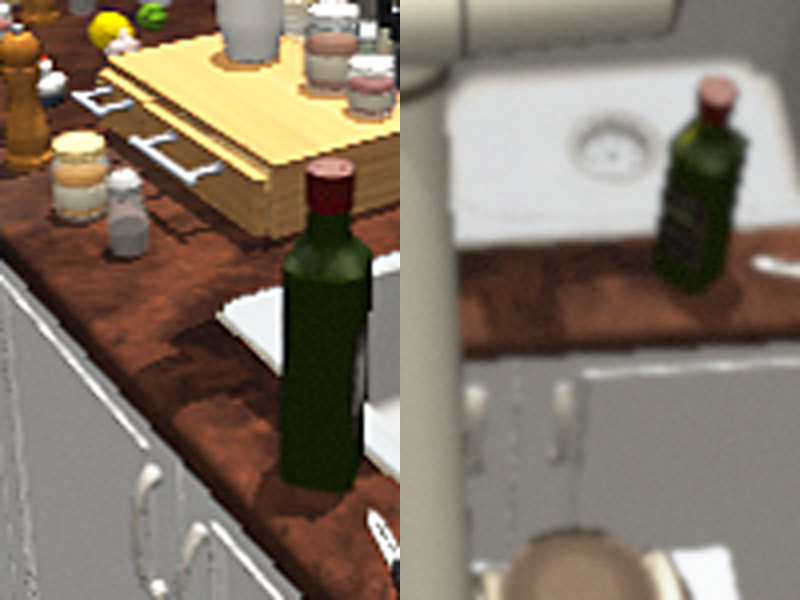

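Side crop (left): the bar runs from (131,141) to (193,181), the honey lid is at (79,143), the salt dome at (124,175), and the bottle foot at (320,485). Top crop (right): the bottle cap is at (717,85). The strip left of the bottle is free.

Run:
```python
from h import *
t=dict(np.load('pics/t1.npz'));s=dict(np.load('pics/s1.npz'))
S=lambda x,y:((x+.5)/4-.5+190,(y+.5)/4-.5+140)
T=lambda x,y:((x-400+.5)/4-.5+260,(y+.5)/4-.5+150)
def p(n,f,x,y,z,c=s): print(n,at(c,*f(x,y),z).round(0)[:2])
p('barL',S,131,141,64);p('barR',S,193,181,64)
p('honey',S,79,143,82);p('salt',S,124,173,88);p('saltfoot near',S,127,258,0)
p('bottle',S,330,165,267);p('bottle t',T,717,85,267,t);p('foot t near',T,690,292,0,t)
p('FR',S,268,181,92)
# unit model: project bar ends & corners for hypothesised origin, compare
for o,yaw,d in[((714,356),1.6,0),((710,356),1.6,4),((706,354),1.6,0)]:
    c,n=np.cos(np.radians(yaw)),np.sin(np.radians(yaw))
    W=lambda x,y,z:(o[0]+c*x-n*y,o[1]+n*x+c*y,z)
    for q in[(-162-d,-1.5,64),(-162-d,-121.5,64),(-120,183,92),(-120,-183,92)]:
        a=proj(dict(np.load('pics/t0.npz')),W(*q));b=proj(s,W(*q))
        print(q,'T1',((a-[90,130])*5+2).round(),'S',((b-[190,140])*4+1.5).round())
```

```text
barL [541. 355.]
barR [551. 232.]
honey [474. 342.]
salt [477. 239.]
saltfoot near [469. 224.]
bottle [ 451. -169.]
bottle t [ 452. -173.]
foot t near [ 421. -171.]
FR [588. 143.]
(-162, -1.5, 64) T1 [532. 320.] S [143. 141.]
(-162, -121.5, 64) T1 [685. 308.] S [197. 181.]
(-120, 183, 92) T1 [290. 275.] S [100.  59.]
(-120, -183, 92) T1 [758. 238.] S [264. 168.]
(-166, -1.5, 64) T1 [532. 328.] S [136. 142.]
(-166, -121.5, 64) T1 [686. 316.] S [191. 182.]
(-120, 183, 92) T1 [289. 279.] S [97. 59.]
(-120, -183, 92) T1 [759. 242.] S [261. 169.]
(-162, -1.5, 64) T1 [534. 328.] S [137. 143.]
(-162, -121.5, 64) T1 [688. 316.] S [191. 183.]
(-120, 183, 92) T1 [292. 283.] S [95. 60.]
(-120, -183, 92) T1 [761. 246.] S [258. 171.]
```

```bash
python3 -m handwheel '0 0 0 .014 .037 0 0; 0 0 0 .026 .074 0 0; 0 0 0 .038 .111 0 0; 0 0 0 .05 .148 0 0; 0 0 0 .06 .185 0 0; 0 0 0 .07 .222 0 0; 0 0 0 .08 .258 0 0; 0 0 0 .088 .290 0 0'
python3 -m handwheel '0 0 0 .005 .036 .01 0; 0 0 0 .01 .072 .02 0; 0 0 0 .016 .108 .03 0; 0 0 0 .021 .144 .05 0; 0 0 0 .026 .170 .07 0; 0 0 0 .026 .170 .09 0; 0 0 0 .026 .170 .11 0; 0 0 0 .026 .170 .11 0'
```

```text
clock: 2.2
tool_pos: [499.0, 170.0, 251.2]
orientation: [0.001, -3.141, 0.0]
force: [0.7, -0.1, 0.6]
width: 1.001
gripper_force: 0.0
clock: 2.87
tool_pos: [471.6, 336.6, 136.4]
orientation: [0.0, -3.134, 0.011]
force: [-0.4, 0.1, -0.6]
width: 0.995
gripper_force: 0.0
```

```bash
python3 -m handwheel '0 0 0 0 0 0.01 0; 0 0 0 0 0 .02 0'; python3 -m handwheel '0 0 0 0 0 .025 0; 0 0 0 0 0 .05 0; 0 0 0 0 0 .075 0; 0 0 0 0 0 .086 0; 0 0 0 0 0 .086 0'
```

```text
clock: 3.03
tool_pos: [475.0, 338.9, 122.1]
orientation: [-0.0, 3.139, 0.003]
force: [0.7, 0.4, -0.1]
width: 1.005
gripper_force: 0.0
clock: 3.45
tool_pos: [473.2, 337.0, 33.0]
orientation: [-0.001, -3.138, 0.006]
force: [0.5, 0.2, -1.1]
width: 1.002
gripper_force: 0.0
```

```bash
python3 -m handwheel '0 0 0 0 .003 0 0; 0 0 0 0 .003 0 .3; 0 0 0 0 .003 0 .5; 0 0 0 0 .003 0 .6; 0 0 0 0 .003 0 .7; 0 0 0 0 .003 0 .7; 0 0 0 0 .003 0 .7'
```

```text
clock: 4.03
tool_pos: [475.3, 343.3, 37.9]
orientation: [-0.003, 3.138, 0.006]
force: [-0.9, 0.7, 5.0]
width: 0.683
gripper_force: 63.9
```

```bash
python3 -m handwheel '0 0 0 0 0 -.02 .7; 0 0 0 0 0 -.05 .7; 0 0 0 0 0 -.085 .7; 0 0 0 0 0 -.12 .7; 0 0 0 0 0 -.15 .7; 0 0 0 0 0 -.15 .7'; python3 -m handwheel '0 0 0 .005 -.03 0 .7; 0 0 0 .01 -.07 0 .7; 0 0 0 .016 -.11 0 .7; 0 0 0 .022 -.15 0 .7; 0 0 0 .028 -.19 0 .7; 0 0 0 .034 -.23 0 .7; 0 0 0 .04 -.27 0 .7; 0 0 0 .043 -.303 0 .7'; python3 -m handwheel '0 0 0 0 0 0 .7; 0 0 0 0 0 0 .7'; python3 -m handwheel '0 0 0 0 0 .03 .7; 0 0 0 0 0 .065 .7; 0 0 0 0 0 .1 .7; 0 0 0 0 0 .13 .7; 0 0 0 0 0 .14 .7; 0 0 0 0 0 .14 .7'
```

```text
clock: 4.53
tool_pos: [476.8, 344.1, 193.4]
orientation: [-0.003, 3.131, 0.016]
force: [1.2, 0.9, -1.3]
width: 0.684
gripper_force: 66.2
clock: 5.2
tool_pos: [428.8, 36.1, 185.0]
orientation: [-0.0, -3.14, -0.0]
force: [0.4, 0.2, -3.9]
width: 0.68
gripper_force: 66.2
clock: 5.37
tool_pos: [430.2, 36.9, 185.2]
orientation: [-0.005, -3.141, -0.001]
force: [0.7, 0.2, -2.8]
width: 0.683
gripper_force: 66.3
clock: 5.87
tool_pos: [429.4, 38.7, 42.5]
orientation: [0.002, -3.135, 0.004]
force: [-0.1, -0.1, -3.4]
width: 0.68
gripper_force: 66.3
```

```bash
python3 -m handwheel '0 0 0 0 0 .002 .7; 0 0 0 0 0 .003 .7; 0 0 0 0 0 .004 .7;0 0 0 0 0 .004 .7';python3 -m handwheel '0 0 0 0 0 .001 .7; 0 0 0 0 0 .002 .7; 0 0 0 0 0 .003 .7;0 0 0 0 0 .003 .7'
```

```text
clock: 6.2
tool_pos: [431.9, 39.1, 42.2]
orientation: [-0.002, 3.139, 0.002]
force: [-0.3, 0.5, -3.6]
width: 0.681
gripper_force: 66.3
clock: 6.53
tool_pos: [431.2, 38.6, 38.3]
orientation: [-0.001, 3.142, 0.0]
force: [-0.5, -1.1, -1.9]
width: 0.682
gripper_force: 66.3
```

```bash
python3 -m handwheel '0 0 0 0 0 .001 .7; 0 0 0 0 0 .002 .7;0 0 0 0 0 .002 .7'
```

```text
clock: 6.78
tool_pos: [431.8, 38.6, 37.9]
orientation: [-0.002, 3.141, -0.001]
force: [-3.3, -1.1, 12.9]
width: 0.682
gripper_force: 67.8
```

```bash
python3 -m handwheel '0 0 0 0 0 -.001 .5; 0 0 0 0 0 -.001 .2; 0 0 0 0 0 -.001 0; 0 0 0 0 0 -.001 0; 0 0 0 0 0 -.015 0; 0 0 0 0 0 -.05 0; 0 0 0 0 0 -.09 0; 0 0 0 0 0 -.13 0'; python3 -m handwheel '0 0 0 -.008 .04 0 0; 0 0 0 -.016 .08 0 0; 0 0 0 -.025 .12 0 0; 0 0 0 -.035 .16 0 0; 0 0 0 -.045 .197 0 0; 0 0 0 -.045 .197 0 0.1;  0 0 0 -.045 .197 0 0.1'
python3 - <<'E'
from h import *
snap('side','s2');snap('top','t2')
a=cv2.imread('pics/t2.png');b=cv2.imread('pics/s2.png')
z=lambda i:cv2.resize(i,None,fx=4,fy=4,interpolation=cv2.INTER_CUBIC)
cv2.imwrite('pics/c4.png',np.hstack([z(b[140:270,180:280]),z(a[150:280,200:300])]))
E
```

```text
clock: 7.45
tool_pos: [430.6, 38.3, 167.4]
orientation: [0.001, -3.14, 0.002]
force: [1.6, 0.1, -0.8]
width: 0.999
gripper_force: 0.0
clock: 8.03
tool_pos: [476.2, 237.5, 165.5]
orientation: [0.005, -3.141, 0.001]
force: [-1.6, 0.3, 0.7]
width: 0.905
gripper_force: 0.0
```

View pics/c4.png

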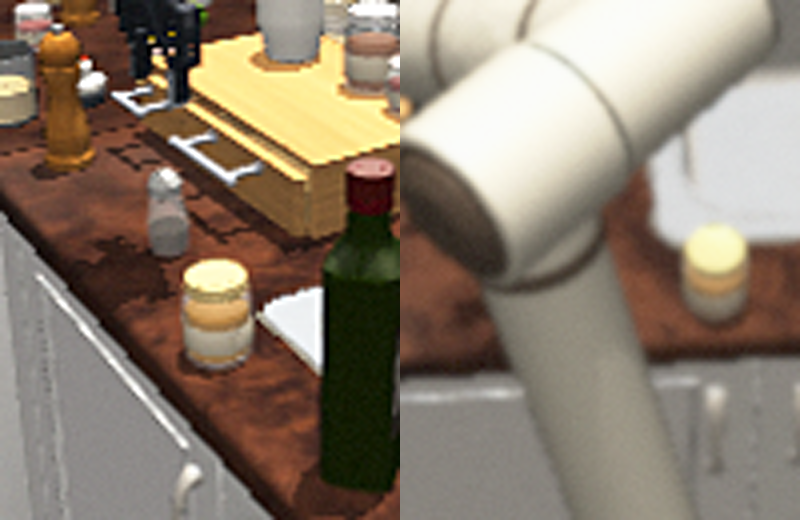

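The honey jar stands upright at the crop's (218,315). The salt shaker is untouched at (167,215). Next I grasp the salt shaker.

```bash
python3 -m handwheel '0 0 0 0 -.002 .03 0; 0 0 0 0 -.002 .06 0; 0 0 0 0 -.002 .09 0; 0 0 0 0 -.002 .115 0; 0 0 0 0 -.002 .135 0; 0 0 0 0 -.002 .135 0';python3 -m handwheel '0 0 0 0 0 0 .2; 0 0 0 0 0 0 .4; 0 0 0 0 0 0 .6; 0 0 0 0 0 0 .8; 0 0 0 0 0 0 .8;0 0 0 0 0 0 .8;0 0 0 0 0 0 .8'
```

```text
clock: 8.63
tool_pos: [473.4, 230.2, 27.7]
orientation: [-0.003, -3.135, 0.009]
force: [-0.8, -1.6, 0.6]
width: 0.998
gripper_force: 0.0
clock: 9.22
tool_pos: [477.5, 234.7, 33.7]
orientation: [-0.003, 3.138, 0.004]
force: [0.4, -0.5, 5.9]
width: 0.43
gripper_force: 59.1
```

```bash
python3 -m handwheel '0 0 0 0 0 -.02 .8; 0 0 0 0 0 -.05 .8; 0 0 0 0 0 -.085 .8; 0 0 0 0 0 -.12 .8; 0 0 0 0 0 -.15 .8; 0 0 0 0 0 -.15 .8'; python3 -m handwheel '0 0 0 .003 -.03 0 .8; 0 0 0 .01 -.07 0 .8; 0 0 0 .016 -.11 0 .8; 0 0 0 .022 -.15 0 .8; 0 0 0 .028 -.19 0 .8; 0 0 0 .034 -.23 0 .8; 0 0 0 .04 -.27 0 .8; 0 0 0 .042 -.303 0 .8'; python3 -m handwheel '0 0 0 0 0 0 .8; 0 0 0 0 0 0 .8'; python3 -m handwheel '0 0 0 0 0 .03 .8; 0 0 0 0 0 .065 .8; 0 0 0 0 0 .1 .8; 0 0 0 0 0 .13 .8; 0 0 0 0 0 .146 .8; 0 0 0 0 0 .146 .8'
```

```text
clock: 9.72
tool_pos: [479.4, 235.9, 189.4]
orientation: [-0.003, 3.129, 0.014]
force: [1.1, 0.6, -1.4]
width: 0.43
gripper_force: 60.1
clock: 10.38
tool_pos: [432.4, -71.5, 181.7]
orientation: [-0.0, 3.141, 0.001]
force: [0.4, 1.2, -2.0]
width: 0.429
gripper_force: 60.0
clock: 10.55
tool_pos: [433.6, -70.9, 181.5]
orientation: [0.005, 3.141, 0.001]
force: [-0.3, 0.0, -0.9]
width: 0.426
gripper_force: 60.1
clock: 11.05
tool_pos: [434.1, -68.4, 33.8]
orientation: [0.006, -3.138, 0.002]
force: [0.7, 0.4, -1.0]
width: 0.431
gripper_force: 68.5
```

```bash
python3 -m handwheel '0 0 0 0 0 0 .8; 0 0 0 0 0 0 .8'; python3 -m handwheel '0 0 0 0 0 .001 .8; 0 0 0 0 0 .002 .8; 0 0 0 0 0 .002 .8'
```

```text
clock: 11.22
tool_pos: [434.7, -68.4, 35.4]
orientation: [-0.004, 3.141, 0.0]
force: [0.5, -0.5, -0.5]
width: 0.429
gripper_force: 68.5
clock: 11.47
tool_pos: [434.5, -69.0, 33.5]
orientation: [-0.002, 3.141, 0.0]
force: [-0.1, 1.4, -0.3]
width: 0.43
gripper_force: 68.5
```

```bash
python3 -m handwheel '0 0 0 0 0 .001 .8; 0 0 0 0 0 .0015 .8; 0 0 0 0 0 .0015 .8'
```

```text
clock: 11.72
tool_pos: [434.9, -69.2, 32.6]
orientation: [-0.001, 3.14, 0.0]
force: [-1.2, 3.1, 6.5]
width: 0.426
gripper_force: 69.6
```

```bash
python3 -m handwheel '0 0 0 0 0 0 .5; 0 0 0 0 0 0 .3; 0 0 0 0 0 0 .3; 0 0 0 0 0 0 .3; 0 0 0 0 0 -.02 .3; 0 0 0 0 0 -.06 .3; 0 0 0 0 0 -.1 .3; 0 0 0 0 0 -.14 .3'; python3 -m handwheel '0 0 -7 -.011 .035 0 .4; 0 0 -14 -.022 .07 0 .5; 0 0 -21 -.033 .105 0 .5; 0 0 -28 -.044 .14 0 .5; 0 0 -35 -.055 .175 0 .5; 0 0 -42 -.066 .21 0 .5; 0 0 -49 -.077 .245 0 .5; 0 0 -56 -.088 .28 0 .5'
python3 - <<'E'
from h import *
snap('top','t3');b=snap('side','s3');z=lambda i:cv2.resize(i,None,fx=4,fy=4,interpolation=cv2.INTER_CUBIC)
a=cv2.imread('pics/t3.png');b=cv2.imread('pics/s3.png')
cv2.imwrite('pics/c5.png',np.hstack([z(b[140:280,180:280]),z(a[150:290,200:300])]))
print(go([545,290,175]))
R=Ro.from_rotvec(manip.read_state()['orientation']); W=Ro.from_matrix(np.array([[np.sin(th),-np.cos(th),0],[-np.cos(th),-np.sin(th),0],[0,0,-1]]) if (th:=np.radians(1.6)) else 0)
print((R.inv()*W).as_rotvec(degrees=True))
E
```

```text
clock: 12.38
tool_pos: [433.5, -69.7, 173.2]
orientation: [0.001, -3.14, 0.001]
force: [1.5, 0.8, 0.4]
width: 0.701
gripper_force: 0.0
clock: 13.05
tool_pos: [522.2, 212.2, 171.5]
orientation: [1.484, -2.768, 0.0]
force: [0.9, 0.6, 0.5]
width: 0.501
gripper_force: 0.0
[-0.0744  0.0239 -0.0039]
[ -0.07044711   0.04139612 -35.19887211]
```

View pics/c5.png

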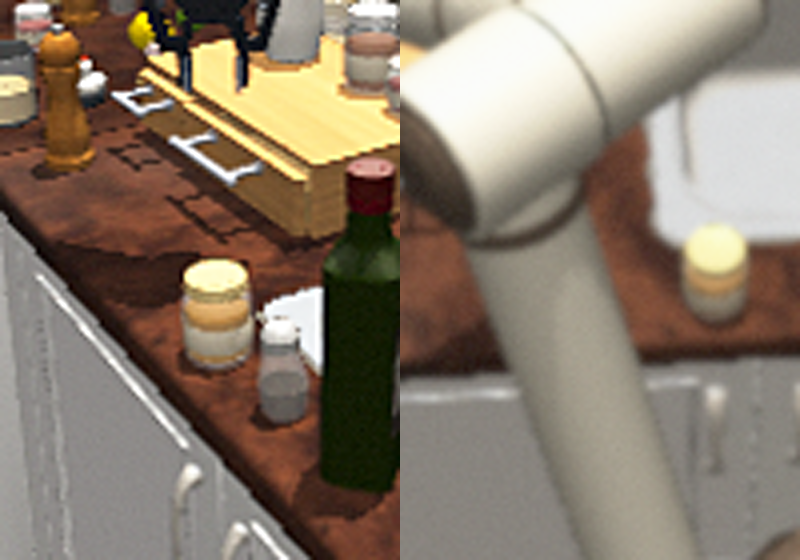

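Salt (282,370) and honey (218,315) stand upright clear of the bottle, and the bar runs from (171,137) to (237,183) in the crop.

```bash
python3 - <<'E'
from h import *
s=dict(np.load('pics/s3.npz'))
S=lambda x,y:((x+.5)/4-.5+180,(y+.5)/4-.5+140)
for x,y in[(171,137),(237,183)]: print(at(s,*S(x,y),64).round(0))
for X in[(547,350,64),(550,230,64),(543,350,64),(546,230,64)]: print(X,((proj(s,X)-[180,140])*4+1.5).round(1))
# refine: bright-bar pixels fit in native image
im=s['img'].astype(int)[168:190,218:246]
g=im.min(2); print(g)
E
python3 -m handwheel '0 0 -7 -.015 .005 0 .6; 0 0 -14 -.03 .01 0 .6; 0 0 -21 -.045 .015 0 .6; 0 0 -28 -.06 .02 0 .6; 0 0 -35.2 -.0744 .0239 0 .6; 0 0 -35.2 -.0744 .0239 0 .6'
```

```text
[545. 365.  64.]
[553. 225.  64.]
(547, 350, 64) [178.3 141.5]
(550, 230, 64) [232.7 181.9]
(543, 350, 64) [175.  142.3]
(546, 230, 64) [229.3 182.8]
[[ 34  41  41  41  45  49  49  50  46  35  59 134 168 153 104  57  59  74
   57  34  94 149 155 145 144 140 143 150]
 [ 49  50  47  49  47  44  47  53  52  47  38  32 103 157 177 142  81  61
   64  47  35  51 126 154 154 143 141 139]
 [ 50  54  46  47  47  47  47  37  47  55  49  46  35  56 131 162 154 112
   78  62  51  41  34  84 145 156 146 144]
 [ 50  49  50  54  50  50  48  44  52  51  47  50  43  35  37  93 148 170
  153 103  64  55  50  35  53 118 154 150]
 [ 52  54  53  49  51  45  45  46  49  48  45  41  32  45 101  73  48 130
  159 189 137  72  56  50  37  37  75 139]
 [ 24  34  46  44  53  73  56  32  37  47  54  74  92 160 146 111  65  27
   94 145 165 153 104  65  62  61  43  40]
 [ 29  28  35  33 139 242 192  84  77 139 182 250 255 255 207 140  82  39
   31  53 125 164 192 145 101  96  82  57]
 [ 31  30  25  18 151 223 255 255 255 247 190 130  90  71  60  78  66  48
   45  42  33  92 150 162 159 106  89  95]
 [ 33  31  29 
[... 1059 characters left out ...]
3  58  56  66  66  46  33  33  31  28  31  25  21  46
  114 175 159  71  34  50  49  49  48  49]
 [ 57  61  60  59  56  62  62  65  65  67  50  35  33  34  32  33  28  21
   51 103  75  41  43  46  53  50  51  51]
 [ 59  59  63  64  63  62  61  63  64  65  64  45  30  34  33  33  32  23
   15  33  40  49  47  46  53  50  50  56]
 [ 62  61  58  55  58  64  58  60  59  52  56  37  25  30  31  27  25  25
   26  24  35  43  54  49  46  51  50  48]
 [ 56  53  50  34  25  42  58  51  38  27  29  27  51  62  45  30  26  32
   29  35  26  32  48  49  47  49  50  48]]
clock: 13.65
tool_pos: [544.5, 287.1, 171.2]
orientation: [-2.25, 2.193, -0.0]
force: [-0.8, 0.3, 1.3]
width: 0.401
gripper_force: 0.0
```

```bash
python3 -m handwheel '0 0 0 -.002 0 .03 .6; 0 0 0 -.002 0 .06 .6; 0 0 0 -.002 0 .085 .6; 0 0 0 -.002 0 .09 .6'; python3 -m handwheel '0 0 0 0 0 .01 .6; 0 0 0 0 0 .02 .6; 0 0 0 0 0 .02 .6'
```

```text
clock: 13.98
tool_pos: [540.7, 284.6, 76.9]
orientation: [2.234, -2.195, -0.003]
force: [-0.5, 0.2, -1.1]
width: 0.397
gripper_force: 0.0
clock: 14.23
tool_pos: [543.3, 287.1, 60.8]
orientation: [2.243, -2.197, -0.001]
force: [-0.0, 0.1, -0.5]
width: 0.401
gripper_force: 0.0
```

```bash
python3 -m handwheel '0 0 0 0 0 .008 .6; 0 0 0 0 0 .015 .6; 0 0 0 0 0 .015 .6'; python3 -m handwheel '0 0 0 0 0 0 .7; 0 0 0 0 0 0 .8; 0 0 0 0 0 0 .9; 0 0 0 0 0 0 1; 0 0 0 0 0 0 1'
```

```text
clock: 14.48
tool_pos: [543.2, 287.4, 45.8]
orientation: [2.244, -2.197, -0.001]
force: [-0.9, -0.5, 0.0]
width: 0.398
gripper_force: 0.0
clock: 14.9
tool_pos: [544.3, 288.1, 47.5]
orientation: [-2.246, 2.195, -0.001]
force: [-0.2, 0.4, 1.2]
width: 0.103
gripper_force: 58.5
```

```bash
python3 -m handwheel '0 0 0 0 .008 0 1; 0 0 0 0 .02 0 1; 0 0 0 0 .035 0 1; 0 0 0 0 .055 0 1; 0 0 0 0 .075 0 1; 0 0 0 0 .095 0 1; 0 0 0 0 .112 0 1; 0 0 0 0 .122 0 1'; python3 -m handwheel '0 0 0 0 .004 0 1; 0 0 0 0 .008 0 1; 0 0 0 0 .008 0 1'
```

```text
clock: 15.57
tool_pos: [419.9, 282.5, 47.4]
orientation: [2.243, -2.193, 0.002]
force: [3.0, -8.2, 4.9]
width: 0.102
gripper_force: 59.5
clock: 15.82
tool_pos: [411.9, 282.1, 47.4]
orientation: [2.242, -2.193, 0.002]
force: [-1.6, -6.9, 9.0]
width: 0.102
gripper_force: 59.8
```

```bash
python3 -m handwheel '0 0 0 0 .002 0 1; 0 0 0 0 .003 0 1; 0 0 0 0 .003 0 1'; python3 -m handwheel '0 0 0 0 .002 0 1; 0 0 0 0 .003 0 1; 0 0 0 0 .003 0 1'
```

```text
clock: 16.07
tool_pos: [411.3, 282.2, 47.4]
orientation: [2.244, -2.194, 0.005]
force: [8.6, -10.0, 4.0]
width: 0.105
gripper_force: 59.4
clock: 16.32
tool_pos: [411.2, 282.3, 47.5]
orientation: [-2.246, 2.195, -0.008]
force: [22.5, -15.0, -3.1]
width: 0.099
gripper_force: 58.9
```

```bash
python3 -m handwheel '0 0 0 0 -.004 0 .9; 0 0 0 0 -.004 0 .7; 0 0 0 0 -.004 0 .5; 0 0 0 0 -.004 0 .5; 0 0 0 0 -.004 0 .5'; python3 -m handwheel '0 0 0 0 0 -.015 .5; 0 0 0 0 0 -.04 .5; 0 0 0 0 0 -.07 .5; 0 0 0 0 0 -.11 .5; 0 0 0 0 0 -.15 .5; 0 0 0 0 0 -.19 .5; 0 0 0 0 0 -.2 .5'; python3 -m handwheel '0 0 0 .03 -.02 0 .3; 0 0 0 .06 -.04 0 .3; 0 0 0 .09 -.055 0 .3; 0 0 0 .12 -.07 0 .3; 0 0 0 .15 -.09 0 .3; 0 0 0 .185 -.11 0 .3; 0 0 0 .22 -.13 0 .3; 0 0 0 .25 -.15 0 .3'; python3 -m handwheel '0 0 0 .035 0 0 .3; 0 0 0 .07 0 0 .3; 0 0 0 .11 0 0 .3; 0 0 0 .15 0 0 .3; 0 0 0 .19 0 0 .3; 0 0 0 .22 0 0 .3; 0 0 0 .24 0 0 .3; 0 0 0 .24 0 0 .3'
python3 - <<'E'
from h import *
snap('top','t4');b=snap('side','s4');z=lambda i:cv2.resize(i,None,fx=4,fy=4,interpolation=cv2.INTER_CUBIC)
a=cv2.imread('pics/t4.png');b=cv2.imread('pics/s4.png')
cv2.imwrite('pics/c6.png',np.hstack([z(a[150:250,110:210]),z(b[140:240,180:280])]))
E
```

```text
clock: 16.73
tool_pos: [411.5, 285.2, 46.8]
orientation: [-2.245, 2.197, 0.0]
force: [0.3, 0.4, 0.0]
width: 0.502
gripper_force: 0.0
clock: 17.32
tool_pos: [413.9, 287.3, 254.1]
orientation: [-2.238, 2.186, -0.001]
force: [0.1, 0.1, 0.1]
width: 0.498
gripper_force: 0.0
clock: 17.98
tool_pos: [567.6, 36.6, 246.6]
orientation: [-2.246, 2.197, 0.0]
force: [1.0, 0.3, 0.1]
width: 0.7
gripper_force: 0.0
clock: 18.65
tool_pos: [572.1, -204.7, 245.9]
orientation: [2.24, -2.201, -0.001]
force: [0.6, 0.8, -0.4]
width: 0.702
gripper_force: 0.0
```

View pics/c6.png

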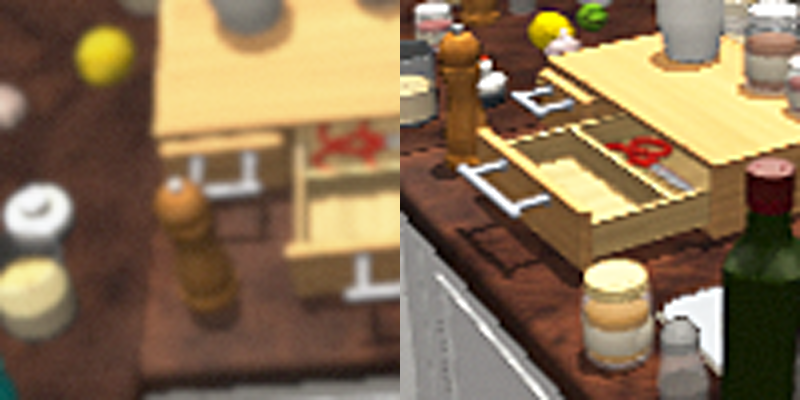

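The drawer is fully open. In the side crop the bar runs (464,170)→(521,213), the divider's top (580,126)→(662,197), and the front board's outer top corners (482,131) and (588,225).

```bash
python3 - <<'E'
from h import *
s=dict(np.load('pics/s4.npz'));t=dict(np.load('pics/t4.npz'))
S=lambda x,y:((x-400+.5)/4-.5+180,(y+.5)/4-.5+140)
T=lambda x,y:((x+.5)/4-.5+110,(y+.5)/4-.5+150)
for n,x,y,z in[('barL',464,170,64),('barR',521,213,64),('divL',580,126,60),('divR',662,197,60),('frontL',482,131,79),('frontR',588,225,79)]: print(n,at(s,*S(x,y),z).round(0))
for n,x,y,z in[('frontL',287,247,79),('barL',347,294,64),('divL',306,170,60),('floor',315,240,60)]: print(n,at(t,*T(x,y),z).round(0))
for yaw in(1.6,3):
  h=np.radians(yaw);o=np.array([411,285])
  W=lambda x,y,z:(*(o+[np.cos(h)*x-np.sin(h)*y,np.sin(h)*x+np.cos(h)*y]),z)
  for q in[(0,60,64),(0,-60,64),(42,118,79),(42,-118,79),(152,105,60),(152,-105,60)]:
    b=proj(s,W(*q));print(yaw,q,((b-[180,140])*4+[401.5,1.5]).round())
st=manip.read_state();R=Ro.from_rotvec(st['orientation'])
p=np.radians(76.2);x=-np.array([np.cos(p),np.sin(p),0]);z=np.array([0,0,-1]);W=Ro.from_matrix(np.c_[x,np.cross(z,x),z])
print((R.inv()*W).as_rotvec(degrees=True),go([510,-341,200]),go([424,-341,130]))
# peeler refine
s=dict(np.load('pics/s4.npz'))
E
python3 - <<'E'
import cv2,numpy as np
z=lambda i:cv2.resize(i,None,fx=4,fy=4,interpolation=cv2.INTER_CUBIC)
import os
a=cv2.imread('pics/t4.png');b=cv2.imread('pics/s4.png')
cv2.imwrite('pics/c7.png',np.hstack([z(a[180:280,320:420]),z(b[220:320,260:360])]))
E
```

```text
barL [411. 345.  64.]
barR [422. 224.  64.]
divL [571. 396.  60.]
divR [563. 191.  60.]
frontL [455. 398.  79.]
frontR [455. 141.  79.]
frontL [458. 401.  79.]
barL [411. 345.  64.]
divL [566. 390.  60.]
floor [479. 378.  60.]
1.6 (0, 60, 64) [462. 171.]
1.6 (0, -60, 64) [512. 215.]
1.6 (42, 118, 79) [476. 130.]
1.6 (42, -118, 79) [577. 213.]
1.6 (152, 105, 60) [571. 129.]
1.6 (152, -105, 60) [668. 199.]
3 (0, 60, 64) [461. 171.]
3 (0, -60, 64) [513. 214.]
3 (42, 118, 79) [473. 130.]
3 (42, -118, 79) [579. 212.]
3 (152, 105, 60) [568. 128.]
3 (152, -105, 60) [668. 197.]
[ 0.05310237  0.02845254 14.96607908] [0.1379 0.065  0.0461] [0.1362 0.1509 0.1161]
```

View pics/c7.png

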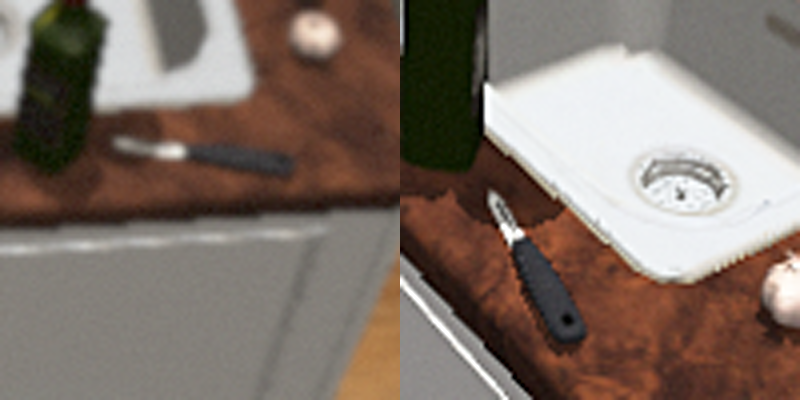

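The peeler is clear in both: top crop end (292,163), tip (113,143), handle start (185,152); side crop end (570,338), tip (492,193), handle start (515,240).

Run:
```python
from h import *
s=dict(np.load('pics/s4.npz'));t=dict(np.load('pics/t4.npz'))
S=lambda x,y:((x-400+.5)/4-.5+260,(y+.5)/4-.5+220)
T=lambda x,y:((x+.5)/4-.5+320,(y+.5)/4-.5+180)
for n,x,y,z in[('end',292,163,9),('tip',113,143,2),('start',185,152,9),('mid',240,158,12)]: print(n,at(t,*T(x,y),z).round(0))
for n,x,y,z in[('end',570,338,9),('tip',492,193,2),('start',515,240,9),('mid',543,285,15)]: print(n,at(s,*S(x,y),z).round(0))
```

```text
end [ 409. -401.    9.]
tip [ 449. -237.    2.]
start [ 429. -303.    9.]
mid [ 416. -352.   12.]
end [ 405. -396.    9.]
tip [ 452. -238.    2.]
start [ 431. -297.    9.]
mid [ 416. -350.   15.]
```

```bash
python3 -m handwheel '0 0 5 .035 .016 .012 .3; 0 0 10 .07 .032 .023 .3; 0 0 15 .105 .05 .035 .3; 0 0 15 .138 .065 .046 .3; 0 0 15 .137 .1 .07 .3; 0 0 15 .137 .13 .1 .3; 0 0 15 .137 .153 .13 .3; 0 0 15 .137 .153 .15 .3'
python3 -m handwheel '0 0 0 0 0 .02 .3; 0 0 0 0 0 .03 .3'
python3 - <<'E'
from h import *
print(go([421,-343,4]),manip.read_state()['tool_pos'])
E
```

```text
clock: 19.42
tool_pos: [416.7, -339.2, 94.2]
orientation: [1.936, -2.472, -0.011]
force: [-0.9, 2.1, 0.2]
width: 0.707
gripper_force: 0.0
clock: 19.58
tool_pos: [421.3, -340.2, 64.8]
orientation: [1.94, -2.469, -0.005]
force: [0.0, -0.4, -0.2]
width: 0.7
gripper_force: 0.0
[ 0.0029 -0.0006  0.0608] [ 421.33303173 -340.1520799    64.766468  ]
```

```bash
python3 -m handwheel '0 0 0 .002 0 .015 .3; 0 0 0 .002 0 .03 .3; 0 0 0 .002 0 .045 .3; 0 0 0 .002 0 .055 .4; 0 0 0 .002 0 .059 .5; 0 0 0 .002 0 .059 .5'; python3 -m handwheel '0 0 0 0 0 0 .6; 0 0 0 0 0 0 .75; 0 0 0 0 0 0 1; 0 0 0 0 0 0 1; 0 0 0 0 0 0 1; 0 0 0 0 0 0 1'
```

```text
clock: 20.08
tool_pos: [422.1, -343.3, 7.2]
orientation: [1.94, -2.47, -0.002]
force: [-0.1, 0.5, 0.9]
width: 0.496
gripper_force: 0.0
clock: 20.58
tool_pos: [422.8, -344.3, 9.0]
orientation: [-1.939, 2.47, -0.004]
force: [0.5, 2.2, 5.6]
width: 0.244
gripper_force: 60.1
```

```bash
python3 -m handwheel '0 0 0 0 0 -.015 1; 0 0 0 0 0 -.045 1; 0 0 0 0 0 -.08 1; 0 0 0 0 0 -.115 1; 0 0 0 0 0 -.15 1; 0 0 0 -.01 -.02 -.185 1; 0 0 0 -.02 -.05 -.21 1; 0 0 0 -.03 -.08 -.23 1'
python3 -m handwheel '0 0 -4 -.01 -.025 0 1; 0 0 -8 -.02 -.05 0 1; 0 0 -12 -.05 -.05 0 1; 0 0 -16 -.085 -.047 0 1; 0 0 -16 -.12 -.044 0 1; 0 0 -16 -.155 -.041 0 1; 0 0 -16 -.18 -.038 0 1; 0 0 -16 -.198 -.036 0 1'
python3 - <<'E'
from h import *
st=manip.read_state();R=Ro.from_rotvec(st['orientation']);th=np.radians(2.3)
W=Ro.from_matrix(np.array([[np.sin(th),-np.cos(th),0],[-np.cos(th),-np.sin(th),0],[0,0,-1]]))
print((R.inv()*W).as_rotvec(degrees=True),st['width'],go([570,50,245]),go([516,267,150]))
E
```

```text
clock: 21.25
tool_pos: [507.4, -334.1, 241.6]
orientation: [-1.937, 2.471, -0.006]
force: [-0.1, -0.2, -1.0]
width: 0.244
gripper_force: 59.3
clock: 21.92
tool_pos: [588.6, -147.7, 237.3]
orientation: [2.266, -2.176, -0.002]
force: [0.4, 0.1, -2.0]
width: 0.242
gripper_force: 59.3
[0.05181711 0.0422804  0.03143092] 0.24204330631959187 [-0.1983  0.0105 -0.0075] [-0.4172  0.0555  0.0877]
```

```bash
python3 -m handwheel '0 0 0 -.03 .002 0 1; 0 0 0 -.07 .004 0 1; 0 0 0 -.11 .006 0 1; 0 0 0 -.15 .01 0 1; 0 0 0 -.19 .017 0 1; 0 0 0 -.23 .025 0 1; 0 0 0 -.27 .032 0 1; 0 0 0 -.31 .038 0 1'
python3 -m handwheel '0 0 0 -.03 .006 0 1; 0 0 0 -.06 .01 .02 1; 0 0 0 -.09 .015 .045 1; 0 0 0 -.103 .017 .075 1; 0 0 0 -.103 .017 .1 1; 0 0 0 -.103 .017 .12 1; 0 0 0 -.103 .017 .12 1;0 0 0 -.103 .017 .12 1'
python3 - <<'E'
from h import *
print(go([516,263,80]))
b=snap('side','s5');z=lambda i:cv2.resize(i,None,fx=6,fy=6,interpolation=cv2.INTER_CUBIC)
b=cv2.imread('pics/s5.png');cv2.imwrite('pics/c8.png',z(b[130:220,190:290]))
E
```

```text
clock: 22.58
tool_pos: [537.4, 159.7, 237.6]
orientation: [2.264, -2.178, -0.001]
force: [1.5, -0.1, -1.3]
width: 0.247
gripper_force: 59.3
clock: 23.25
tool_pos: [517.2, 259.8, 116.9]
orientation: [2.262, -2.175, 0.0]
force: [0.1, 1.2, -0.7]
width: 0.238
gripper_force: 59.2
[-0.0033  0.001   0.0369]
```

View pics/c8.png

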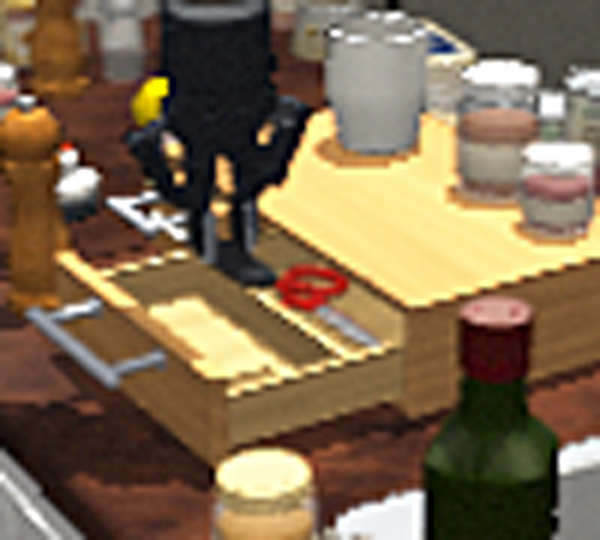

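```bash
python3 - <<'E'
from h import *
s=dict(np.load('pics/s5.npz'))
for X in[(520,202,110),(515,289,24),(567,186,60),(563,396,60),(411,285,64)]: print(X,((proj(s,X)-[190,130])*6+2.5).round())
E
python3 -m handwheel '0 0 0 -.003 .001 .015 1; 0 0 0 -.003 .001 .03 1; 0 0 0 -.003 .001 .045 1; 0 0 0 -.003 .001 .055 1; 0 0 0 -.003 .001 .06 1; 0 0 0 -.003 .001 .06 1'; python3 -m handwheel '0 0 0 0 0 .005 1; 0 0 0 0 0 .01 1; 0 0 0 0 0 .012 1;0 0 0 0 0 .012 1'
```

```text
(520, 202, 110) [268. 296.]
(515, 289, 24) [207. 364.]
(567, 186, 60) [343. 357.]
(563, 396, 60) [200. 251.]
(411, 285, 64) [ 70. 348.]
clock: 23.8
tool_pos: [516.8, 263.2, 57.8]
orientation: [2.264, -2.178, 0.0]
force: [-0.0, -0.2, -1.0]
width: 0.244
gripper_force: 59.3
clock: 24.13
tool_pos: [516.4, 263.3, 45.5]
orientation: [2.264, -2.177, -0.0]
force: [0.4, 0.9, -1.0]
width: 0.248
gripper_force: 59.3
```

```bash
python3 -m handwheel '0 0 0 0 0 .004 1; 0 0 0 0 0 .008 1; 0 0 0 0 0 .01 1;0 0 0 0 0 .01 1'; python3 -m handwheel '0 0 0 0 0 .001 1; 0 0 0 0 0 .002 1; 0 0 0 0 0 .003 1;0 0 0 0 0 .003 1'
```

```text
clock: 24.47
tool_pos: [516.2, 263.1, 35.1]
orientation: [2.263, -2.177, -0.0]
force: [-1.3, 0.3, -0.5]
width: 0.243
gripper_force: 59.3
clock: 24.8
tool_pos: [516.8, 263.5, 33.1]
orientation: [-2.264, 2.177, -0.0]
force: [-0.4, -0.2, -0.1]
width: 0.244
gripper_force: 59.4
```

```bash
python3 -m handwheel '0 0 0 0 0 .001 1; 0 0 0 0 0 .002 1; 0 0 0 0 0 .002 1'
```

```text
clock: 25.05
tool_pos: [517.7, 263.6, 33.0]
orientation: [-2.264, 2.175, -0.002]
force: [-0.5, -2.6, 9.4]
width: 0.246
gripper_force: 60.5
```

```bash
python3 -m handwheel '0 0 0 0 0 -.001 .7; 0 0 0 0 0 -.001 .6; 0 0 0 0 0 -.001 .6; 0 0 0 0 0 -.015 .6; 0 0 0 0 0 -.04 .6; 0 0 0 0 0 -.08 .6; 0 0 0 0 0 -.12 .6; 0 0 0 0 0 -.16 .6'
python3 - <<'E'
from h import *
print(go([411,285,190]))
b=snap('side','s6');z=lambda i:cv2.resize(i,None,fx=6,fy=6,interpolation=cv2.INTER_CUBIC)
b=cv2.imread('pics/s6.png');cv2.imwrite('pics/c9.png',z(b[140:220,190:290]))
E
```

```text
clock: 25.72
tool_pos: [516.1, 263.1, 191.8]
orientation: [2.263, -2.176, -0.0]
force: [0.6, 1.0, 0.1]
width: 0.397
gripper_force: 0.0
[-0.026   0.1041  0.002 ]
```

View pics/c9.png

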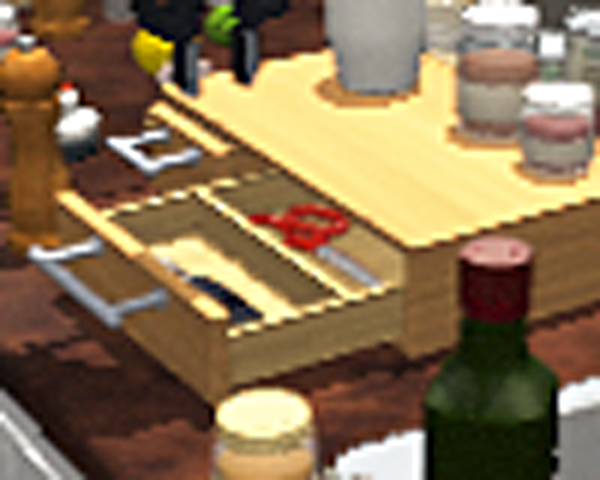

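The peeler lies lengthwise in the front compartment (crop (165,260)→(255,315)). I'll grip the bar again and push the drawer home.

```bash
python3 -m handwheel '0 0 0 -.008 .035 0 .6; 0 0 0 -.016 .07 0 .6; 0 0 0 -.025 .104 0 .6; 0 0 0 -.025 .104 0 .6; 0 0 0 -.025 .104 .03 .6; 0 0 0 -.025 .104 .07 .6; 0 0 0 -.025 .104 .105 .6; 0 0 0 -.025 .104 .11 .6'; python3 -m handwheel '0 0 0 0 0 0 .6; 0 0 0 0 0 .01 .6; 0 0 0 0 0 .02 .6; 0 0 0 0 0 .02 .6'
```

```text
clock: 26.43
tool_pos: [408.5, 280.9, 75.2]
orientation: [2.254, -2.171, -0.0]
force: [-0.2, -0.2, -0.7]
width: 0.403
gripper_force: 0.0
clock: 26.77
tool_pos: [412.3, 284.8, 61.4]
orientation: [-2.264, 2.177, -0.0]
force: [-0.2, -0.1, 0.3]
width: 0.4
gripper_force: 0.0
```

```bash
python3 -m handwheel '0 0 0 0 0 .008 .6; 0 0 0 0 0 .015 .6; 0 0 0 0 0 .015 .7; 0 0 0 0 0 .015 .9; 0 0 0 0 0 .015 1; 0 0 0 0 0 .015 1; 0 0 0 0 0 .015 1'; python3 -m handwheel '0 0 0 0 -.005 0 1; 0 0 0 0 -.015 0 1; 0 0 0 0 -.03 0 1; 0 0 0 0 -.045 0 1; 0 0 0 0 -.06 0 1; 0 0 0 0 -.08 0 1; 0 0 0 0 -.095 0 1; 0 0 0 0 -.11 0 1'; python3 -m handwheel '0 0 0 0 -.006 0 1; 0 0 0 0 -.012 0 1; 0 0 0 0 -.018 0 1; 0 0 0 0 -.023 0 1; 0 0 0 0 -.024 0 1; 0 0 0 0 -.024 0 1'
```

```text
clock: 27.35
tool_pos: [412.1, 284.5, 46.3]
orientation: [-2.264, 2.176, -0.0]
force: [1.2, -0.8, 1.2]
width: 0.106
gripper_force: 58.6
clock: 28.02
tool_pos: [523.0, 289.4, 46.3]
orientation: [-2.264, 2.176, 0.001]
force: [-3.6, 3.8, 2.9]
width: 0.107
gripper_force: 59.0
clock: 28.52
tool_pos: [546.6, 290.5, 46.3]
orientation: [-2.263, 2.175, -0.001]
force: [0.8, 4.3, 1.6]
width: 0.105
gripper_force: 59.0
```

```bash
python3 -m handwheel '0 0 0 0 -.002 0 1; 0 0 0 0 -.004 0 1; 0 0 0 0 -.004 0 1'; python3 -m handwheel '0 0 0 0 -.0015 0 1; 0 0 0 0 -.003 0 1; 0 0 0 0 -.003 0 1'
```

```text
clock: 28.77
tool_pos: [549.9, 290.6, 46.3]
orientation: [-2.264, 2.175, 0.0]
force: [-0.5, 5.7, 4.4]
width: 0.104
gripper_force: 59.1
clock: 29.02
tool_pos: [551.3, 290.6, 46.3]
orientation: [2.265, -2.177, -0.002]
force: [-5.9, 5.4, 6.0]
width: 0.108
gripper_force: 59.5
```

```bash
python3 -m handwheel '0 0 0 0 -.0015 0 1; 0 0 0 0 -.003 0 1; 0 0 0 0 -.003 0 1'
```

```text
clock: 29.27
tool_pos: [551.3, 290.6, 46.3]
orientation: [2.261, -2.174, -0.006]
force: [-15.2, 7.8, 11.4]
width: 0.105
gripper_force: 60.1
```

```bash
python3 -m handwheel '0 0 0 0 0 0 .9; 0 0 0 0 .003 0 .7; 0 0 0 0 .004 0 .6; 0 0 0 0 .004 0 .6; 0 0 0 0 .004 0 .6'; python3 -m handwheel '0 0 0 0 0 -.015 .6; 0 0 0 0 0 -.04 .6; 0 0 0 0 0 -.075 .6; 0 0 0 0 0 -.115 .6; 0 0 0 0 0 -.155 .6; 0 0 0 .03 0 -.19 .6; 0 0 0 .07 0 -.2 .6; 0 0 0 .1 0 -.2 .6'; python3 -m handwheel '0 0 0 .03 0 0 .6; 0 0 0 .06 0 0 .6; 0 0 0 .1 0 0 .6; 0 0 0 .14 0 0 .6; 0 0 0 .18 0 0 .6; 0 0 0 .21 0 0 .6; 0 0 0 .23 0 0 .6; 0 0 0 .23 0 0 .6'
python3 - <<'E'
from h import *
b=snap('side','s7');b=cv2.imread('pics/s7.png');cv2.imwrite('pics/c10.png',cv2.resize(b[110:270,165:325],(600,600),interpolation=3))
s=dict(np.load('pics/s7.npz'))
o=s['img'].astype(int); 
for X in[(551,350,64),(554,230,64)]: print(proj(s,X).round(1))
E
```

```text
clock: 29.68
tool_pos: [551.2, 288.6, 45.1]
orientation: [2.262, -2.177, 0.0]
force: [0.2, 0.1, -0.0]
width: 0.4
gripper_force: 0.0
clock: 30.35
tool_pos: [557.1, 188.8, 250.1]
orientation: [-2.26, 2.172, -0.005]
force: [0.5, -0.1, -0.5]
width: 0.406
gripper_force: 0.0
clock: 31.02
tool_pos: [563.9, -44.1, 245.3]
orientation: [2.257, -2.183, -0.001]
force: [0.4, 0.4, -0.4]
width: 0.399
gripper_force: 0.0
[225.  174.8]
[238.7 184.9]
```

View pics/c10.png

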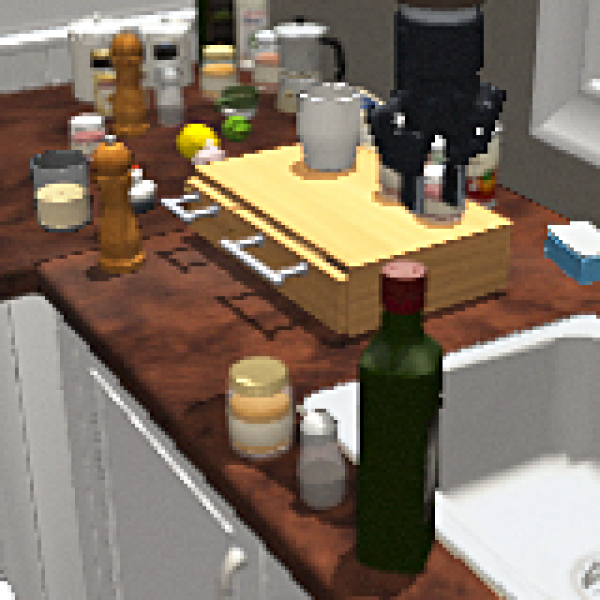

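The drawer is shut, with its bar at (222–305, 245–275). The jar (260,405), shaker (322,460), mill (118,205) and bottle (400,420) stand upright, and the robot is clear. I'm handing in.

```bash
python3 -c "
from rig import manip
print(manip.hand_in())"
```

```text
the job is handed in; nothing more can be done
None
```

The job is handed in: the peeler is in the wide drawer's front compartment, the drawer is pushed home to its stop, and the honey jar and salt shaker stand upright on the free strip of worktop beside the oil bottle (about 31 s used; no verdict was returned).

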